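# Seized carton into the sprung drop box

### The arm

A 6-joint arm with a two-finger parallel gripper is mounted at the origin on the work surface. World frame = base frame: x ahead of the robot, y to its left, z up, the work surface at z = 0. Lengths are in m, angles in degrees, forces in N, time in s.
With the tool pointing down it reaches from about 0.4 to 0.825 m from the base axis. Payload 7 kg.
Tool frame: the origin (TCP) lies on the centre line of the jaws, within the pads' length; the fingertips stand 11 mm ahead of it and the grasp point (between the pads) lies 8 mm behind it; z points along the fingers, y is the line along which they close (so a half turn about z gives the same grasp; the last joint's range is limited). The gripper opens to 88 mm and grips with 3 to 60 N. Pads are 19 mm wide; open, the fingers measure 130 mm over their backs; the gripper's body (78 mm by 193 mm) begins 47 mm behind the grasp point.
Start: joints at [81.022, 20.546, 0.682, 0, -70.136, -16.507], TCP at [0.29, 0.609, 0.238] pointing down, gripper open.
Joint ranges: [-176.03, 176.03], [-82.01, 121.73], [-58.28, 71.71], [-173.87, 95.51], [-174.79, -0.11], [-173.66, 173.66]. Speed limits (degrees/s): [136.94, 136.94, 172.46, 180, 180, 180].

### API

Orientations are given as [roll, pitch, yaw] about the fixed x, y, z axes, in that order (R = Rz(yaw) Ry(pitch) Rx(roll)).
In Python, from plant import r, capture, camera_model, job gives the robot as it stands.
- The arm moves only by the tool drive_tool, never from a script. Its argument "increments" is a list that holds one entry, the list of rows, each a list of 5 numbers: the gripper's target within -1 to 1 (fully open at 1, half-way at 0, shut at -1), then the shift along the tool's x, y, z scaled (see below), then the turn about the tool's z scaled (see below). In form: [[[gripper, tx, ty, tz, roll], ...]]. A call has 1 to 5 rows; each row is the pose to reach, as a shift and turn from the pose commanded when the call began, along the tool's axes at that moment, turning the shorter way round; what a row does not reach only later rows make up. The controller multiplies each number of a shift by 120 mm and each number of a turn by 360 degrees. A row lasts 1/8 s, in which the tool goes at most 62.5 mm and 10.7 degrees, less where a joint would pass 70% of its speed; a pose out of reach is approached as far as the arm can. A call with a number of a shift or a turn outside -1 to 1 is refused whole. A call with a gripper value outside its range is refused whole. The fingers move at their own pace and stop on an object; "squeeze" is the grip in N (left out, the last holds). Time passes only in rows, so rows that repeat a pose let the fingers close. It gives the time, the measured TCP pose, the force, the opening and the grip force at its end, in the units of the state.
- r.get_state(): the state, without advancing time (a new reading comes with each control period).
- capture(name): name is "side" or "top" or "wrist"; returns the picture (420x560x3 uint8, red, green, blue); there is no depth.
- camera_model(name): a dict with "camera_matrix" (3x3 intrinsics, pixels), "rvec" (rotation vector, rad) and "tvec" (3), from world to camera coordinates, as OpenCV has them. Camera axes: x right, y down, z forward; pixel columns grow to the right and rows downward; lengths in m; the calibration is good to about 2 mm. A picture is of the moment at which its call begins: read the wrist's pose just before it. camera_model takes no time and is no camera call; for the wrist camera it gives the pose at the moment of the call.
- job.close_job(): hands the job in; it is judged then, once.
The state is a dict: "time_s": time; "joints": joint angles; "qd": joint speeds; "joint_torque": joint torques, N m; "tcp_pos": TCP position; "eef_rot": TCP orientation; "contact_force": force on the tool from outside, world axes, zero at the start; "moment": the same for the moment, N m; "gripper_width": finger opening in m; "gripper_force": force on a finger pad.
Only numpy, scipy, OpenCV 4.12 (cv2) and the standard library are available. Lean on these libraries where they do the work, as an engineer would, in place of code of your own. Each camera call takes 0.05 s, during which the arm holds its last target. There are 200 camera calls.

### The job

Put the slim tall carton into the grey drop box: keeping it upright in the gripper, push the sprung flap in the box's top down with it and lower it in past the flap, letting go only once well over half of it is inside. It must end up inside the box with the flap sprung shut behind it. Leave the squat carton of the same card standing where it is.

Things in the scene. Friction and masses are not known exactly. Their poses are not given: they have to be found in the camera images.
- slim_mid (a point): Centre (45 mm above its foot) of the slim tall carton: white card with a thin grey seam, square 42 x 42 mm, 90 mm high, about 280 g, standing loose on the table among other goods. z is up, x and y are square to its sides (turned up to 30 degrees from the table's edges).
- squat_mid (a point): Centre (28 mm above its foot) of the squat carton of the same white card, 60 x 60 mm and 56 mm high, standing loose on the table. It is to be left alone.
- mouth (a point): Centre of the mouth in the top of the fixed grey steel drop box (box 160 x 200 mm, 200 mm high), level with the box's top, 200 mm above the table. z is up; x points across the mouth, from the flap's free edge (-x, the robot's side) to its hinge (+x, under a thin steel rod); y runs along the hinge. The mouth is 100 mm along x and 150 mm along y, framed in black. The box is empty, its floor 194 mm below the mouth.
- flap (a joint): Angle of the aluminium flap that fills the mouth: 0 = shut, level with the box's top; it grows as the flap is pushed down into the box, to 1.5 rad. Hinged along its +x edge, 96 mm long from hinge to free edge. A light spring shuts it whenever it is let go: about 0.5 N at the free edge starts it moving, about 1 N there holds it well open. A carton lowered upright through the middle of the mouth pushes it open to about 1.25 rad, and falls free to the floor when let go.

How it is judged:
By the outcome, as a careful person would: the job done as asked, in the order asked, and still so for the second after the job is handed in, with the robot touching nothing.
It also fails if it takes over 40 s, if anything falls off the work surface, if the arm or the gripper's body presses on something with over 40 N, if the wrist force passes 120 N, or if a joint passes its speed limit or range.

## Working session

There is one attempt and no reset: what is moved stays moved. The work goes in short steps, Python scripts to look and compute and a tool call to move; the robot and the scene stay as the last step left them, time stands still between calls to the robot, and variables do not carry over. Pictures are saved under pics/ and viewed, at most 10 in all, crops included, and the job is handed in when it is done.

Besides the shell and the picture viewer there is one more tool, called after "Emit:" as name(argument=value, ...) on one line, values as JSON. drive_tool: Moves the arm, as the interface text tells. Its arguments: {"type":"object","properties":{"increments":{"type":"array"},"squeeze":{"type":"number"}},"required":["increments"]}

```bash
mkdir -p pics
python3 - <<'E'
from plant import r,capture,camera_model,job
import cv2,numpy as np
s=r.get_state();print(s)
for n in("side","top"):
    im=capture(n);cv2.imwrite(f"pics/{n}0.png",im[:,:,::-1])
    m=camera_model(n);R=cv2.Rodrigues(np.array(m["rvec"],float))[0];print(n,np.array(m["camera_matrix"]).round(1).tolist(),(-R.T@np.array(m["tvec"]).ravel()).round(3),R[2].round(3))
E
```

```text
{'time_s': 0.0, 'joints': array([ 8.10225027e+01,  2.05911567e+01,  6.33496873e-01, -1.90466031e-02,
       -7.01367083e+01, -1.65068431e+01]), 'qd': array([ 0.06595431,  0.01047383, -0.01512145, -0.0591273 , -0.04561981,
        0.03238496]), 'joint_torque': array([-8.31979196e-05, -5.82719564e+01,  2.93053901e+01,  6.99709877e+00,
        7.01659505e-03, -1.52853718e-04]), 'tcp_pos': array([0.29025441, 0.60887904, 0.2366271 ]), 'eef_rot': array([ 1.79904433e+02, -9.64816535e-03, -2.54908187e+01]), 'contact_force': array([-0.29544409, -0.22296834,  0.4739283 ]), 'moment': array([ 0.01174702, -0.01984011,  0.01559136]), 'gripper_force': 0.0, 'gripper_width': 0.08781489591574851}
side [[502.7, 0.0, 281.8], [0.0, 502.7, 209.8], [0.0, 0.0, 1.0]] [0.469 0.755 0.579] [ 0.083 -0.853 -0.515]
top [[459.8, 0.0, 284.5], [0.0, 459.8, 210.5], [0.0, 0.0, 1.0]] [ 0.41  -0.005  1.022] [ 0.161  0.013 -0.987]
```

View pics/top0.png

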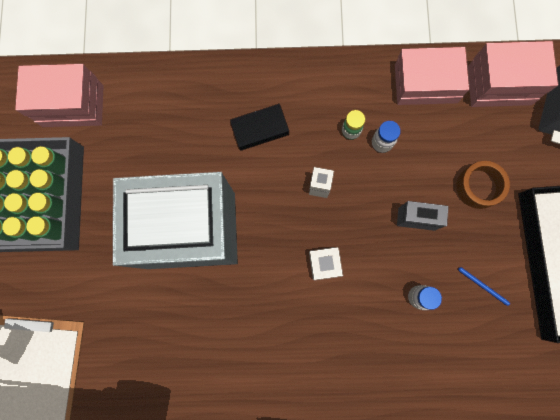

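View pics/side0.png

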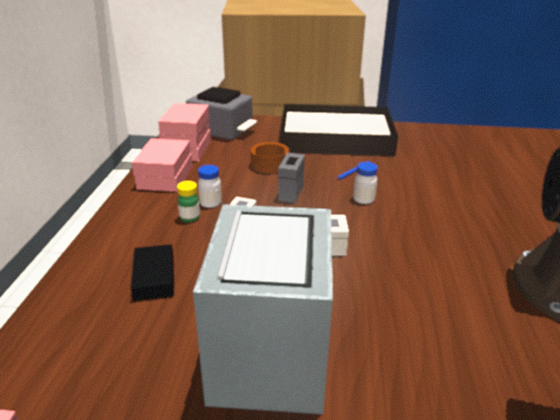

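The top view shows the slim carton at about (321,180), the squat carton at (326,264), and the box mouth centred near (168,217). In the side view the box hides most of the slim carton. Next I measure the faces.

```bash
cat > h.py <<'E'
import cv2,numpy as np
from plant import r,capture,camera_model,job
def ray(m,px,z):
    K=np.array(m["camera_matrix"],float);R=cv2.Rodrigues(np.array(m["rvec"],float))[0];t=np.array(m["tvec"],float).ravel()
    px=np.atleast_2d(np.array(px,float));d=np.c_[px,np.ones(len(px))]@np.linalg.inv(K).T@R
    c=-R.T@t
    return c+d*((z-c[2])/d[:,2])[:,None]
E
python3 - <<'E'
from h import *
im=cv2.imread("pics/top0.png");m=camera_model("top")
g=im.min(2)
print(g[165:200:2,305:340:2])
for nm,(x0,y0,x1,y1),z in(("slim",(300,155,345,205),.09),("squat",(300,235,355,290),.056)):
  for th in(130,170,190):
    k=(g[y0:y1,x0:x1]>th).astype(np.uint8)
    c=max(cv2.findContours(k,0,2)[0],key=cv2.contourArea)+[x0,y0]
    b=cv2.boxPoints(cv2.minAreaRect(c.astype(np.float32)))
    p=ray(m,b,z);print(nm,th,b.round(1).tolist(),p.mean(0).round(4),[np.linalg.norm(p[i]-p[i-1]).round(4) for i in range(4)],np.degrees(np.arctan2(*(p[1]-p[0])[1::-1])).round(1))
# mouth: black frame inside box
k=(im[165:275,105:245].max(2)<60).astype(np.uint8)
for c in cv2.findContours(k,cv2.RETR_CCOMP,2)[0]:
  if cv2.contourArea(c)>500:
    b=cv2.boxPoints(cv2.minAreaRect((c+[105,165]).astype(np.float32)));p=ray(m,b,.2)
    print("mouth",b.round(1).tolist(),p.mean(0).round(4),[np.linalg.norm(p[i]-p[i-1]).round(4) for i in range(4)],np.degrees(np.arctan2(*(p[1]-p[0])[1::-1])).round(1))
a=cv2.resize(im[160:275,105:245],None,fx=4,fy=4);b=cv2.resize(im[160:275,300:350],None,fx=4,fy=4)
cv2.imwrite("pics/c1.png",np.hstack([a,b]))
E
```

```text
[[ 48  46  45  46  48  49  46  47  49  46  48  49  47  48  46  48  49  47]
 [ 50  51  51  52  78 161 100  95  66  50  52  50  48  51  51  49  49  52]
 [ 54  54  55  51 116 227 225 224 222 224 188 122  96  79  59  47  48  50]
 [ 45  46  46  48 180 226 226 228 229 229 227 226 226 224 165  52  49  50]
 [ 31  30  29  33 220 225 222 160 174 205 222 222 229 229 120  48  51  54]
 [ 47  27  27  51 218 228 192 138 138 138 141 172 227 226 105  51  48  48]
 [ 34  29  28  87 228 229 175 138 138 139 139 186 224 221  78  50  49  51]
 [ 30  26  27 101 229 226 154 140 137 139 139 205 226 227  56  49  47  47]
 [ 26  28  26 163 227 223 148 138 141 140 141 221 230 223  51  47  46  47]
 [ 30  25  26 221 226 225 221 221 203 172 162 226 229 138  46  45  46  43]
 [ 24  22  34 212 227 227 229 228 225 226 228 228 230 111  46  47  47  47]
 [ 26  27  40 103 125 136 186 222 221 228 229 229 228  88  47  46  45  49]
 [ 26  27  46  94  98  98  92  93 100 115 121 163 216  61  50  47  47  49]
 [ 29  23  55  93  93  90  91  87  81  83  90  96  85  45  47  47  42  44]
 [ 48  44  81  87  90  93  91  93  92  93  92  96 
[... 1122 characters left out ...]
0001220703125, 275.3999938964844], [313.6000061035156, 279.5]] [ 0.4543 -0.076   0.056 ] [np.float64(0.0598), np.float64(0.0605), np.float64(0.0598), np.float64(0.0599)] -83.3
squat 170 [[309.70001220703125, 251.0], [338.0, 247.0], [342.0, 275.1000061035156], [313.70001220703125, 279.20001220703125]] [ 0.4545 -0.076   0.056 ] [np.float64(0.0589), np.float64(0.0599), np.float64(0.0589), np.float64(0.0594)] -83.3
squat 190 [[309.8999938964844, 251.1999969482422], [337.8999938964844, 247.1999969482422], [341.8999938964844, 275.20001220703125], [313.8999938964844, 279.20001220703125]] [ 0.4543 -0.076   0.056 ] [np.float64(0.0586), np.float64(0.0593), np.float64(0.0586), np.float64(0.0588)] -83.3
```

View pics/c1.png

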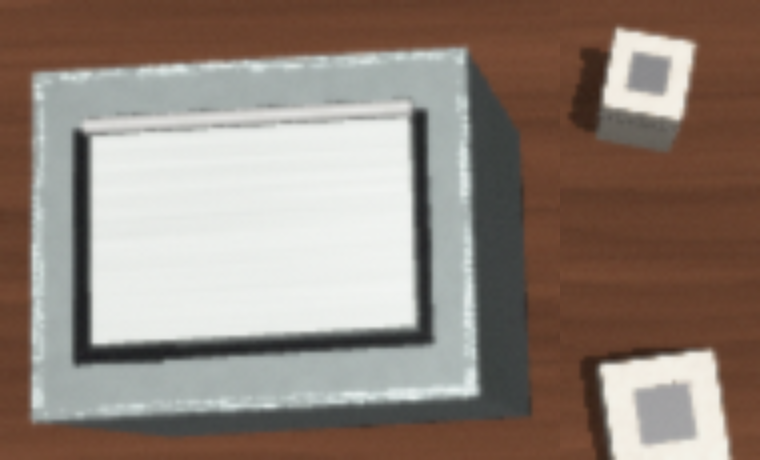

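The crop shows the flap's white face spanning about (90,132)–(416,346) in crop pixels. The hinge rod is at its upper (+x) edge and the black frame runs around it.

Run:
```python
from h import *
m=camera_model("top")
for n,c in(("box",[(33,72),(467,48),(480,396),(32,422)]),("flap",[(90,132),(412,115),(416,328),(92,346)]),("frame",[(74,129),(428,108),(433,342),(75,364)])):
    p=ray(m,np.array(c)/4+[105-.4,160-.4],.2)
    print(n,p.round(4)[:,:2].tolist(),p.mean(0).round(4),[np.linalg.norm(p[i]-p[i-1]).round(4) for i in range(4)],[np.degrees(np.arctan2(*(p[a]-p[b])[1::-1])).round(1) for a,b in((0,1),(3,2),(0,3),(1,2))])
im=cv2.imread("pics/side0.png");m=camera_model("side")
for n,c in(("boxside",[(209,292),(324,293),(331,209),(222,208)]),):
    p=ray(m,c,.2);print(n,p.round(3)[:,:2].tolist(),p.mean(0).round(4))
cv2.imwrite("pics/c2.png",cv2.resize(im[190:310,180:360],None,fx=4,fy=4))
```

```text
box [[0.6144, 0.3209], [0.62, 0.1202], [0.4602, 0.1148], [0.4537, 0.3156]] [0.5371 0.2179 0.2   ] [np.float64(0.1608), np.float64(0.2007), np.float64(0.1599), np.float64(0.2009)] [np.float64(91.6), np.float64(91.9), np.float64(1.9), np.float64(2.0)]
flap [[0.5854, 0.2936], [0.5892, 0.1455], [0.4914, 0.1435], [0.4871, 0.2896]] [0.5383 0.218  0.2   ] [np.float64(0.0984), np.float64(0.1481), np.float64(0.0978), np.float64(0.1462)] [np.float64(91.5), np.float64(91.7), np.float64(2.3), np.float64(1.2)]
frame [[0.587, 0.301], [0.5923, 0.1382], [0.4849, 0.1358], [0.4792, 0.2971]] [0.5359 0.218  0.2   ] [np.float64(0.1079), np.float64(0.1629), np.float64(0.1074), np.float64(0.1613)] [np.float64(91.9), np.float64(92.0), np.float64(2.1), np.float64(1.3)]
boxside [[0.595, 0.319], [0.463, 0.306], [0.459, 0.116], [0.619, 0.133]] [0.5339 0.2183 0.2   ]
```

View pics/c2.png

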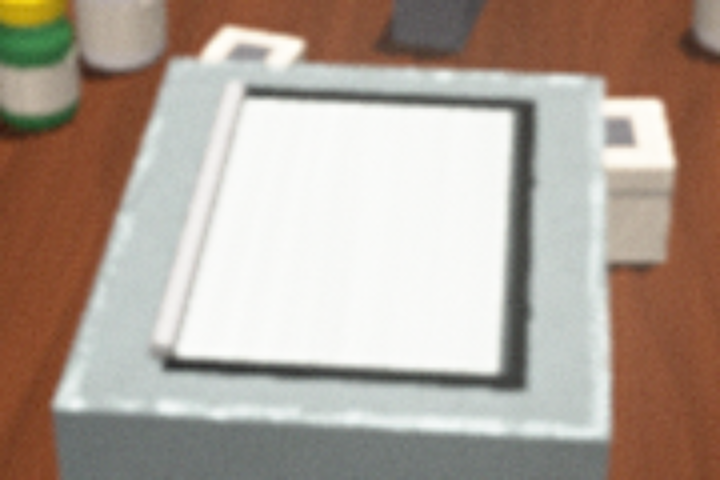

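Emit:
drive_tool(increments=[[[1,0.2,0.16,-0.2,0],[1,0.4,0.31,-0.4,0],[1,0.6,0.47,-0.5,0],[1,0.8,0.63,-0.5,0],[1,1,0.78,-0.5,0]]], squeeze=20)

```text
time_s: 0.72
tcp_pos: [0.359, 0.471, 0.2966]
eef_rot: [179.9, 0.0, -25.5]
contact_force: [0.5, -0.1, -0.2]
gripper_width: 0.0877
gripper_force: 0.0
```

Emit:
drive_tool(increments=[[[1,0.2,0.16,0,0],[1,0.4,0.31,0,0],[1,0.6,0.47,0,0],[1,0.8,0.63,0,0],[1,1,0.78,0,0]]])

```text
time_s: 1.35
tcp_pos: [0.4268, 0.3348, 0.2965]
eef_rot: [179.9, 0.0, -25.5]
contact_force: [0.2, -0.5, -1.5]
gripper_width: 0.0878
gripper_force: 0.0
```

Emit:
drive_tool(increments=[[[1,0.2,0.16,0,0],[1,0.4,0.31,0,0],[1,0.6,0.47,0,0],[1,0.8,0.63,0,0],[1,1,0.78,0,0]]])

```text
time_s: 1.98
tcp_pos: [0.4945, 0.1987, 0.2966]
eef_rot: [179.9, 0.0, -25.5]
contact_force: [0.4, -0.1, 0.4]
gripper_width: 0.0875
gripper_force: 0.0
```

Emit:
drive_tool(increments=[[[1,0.2,0.16,0,0],[1,0.4,0.31,0,0],[1,0.6,0.47,0,0],[1,0.8,0.63,0,0],[1,1,0.78,0,0]]])

```text
time_s: 2.6
tcp_pos: [0.5623, 0.0627, 0.2965]
eef_rot: [179.9, 0.1, -25.5]
contact_force: [1.1, -0.5, -0.3]
gripper_width: 0.0877
gripper_force: 0.0
```

Emit:
drive_tool(increments=[[[1,0.2,0.16,0,0],[1,0.4,0.31,0,-0.01],[1,0.6,0.47,0,-0.02],[1,0.8,0.63,0,-0.03],[1,0.98,0.78,0,-0.0375]]])

```text
time_s: 3.22
tcp_pos: [0.628, -0.0723, 0.2963]
eef_rot: [180.0, 0.1, -11.9]
contact_force: [-0.1, 0.8, 0.9]
gripper_width: 0.0877
gripper_force: 0.0
```

Run:
```python
from h import *
m=camera_model("wrist");im=capture("wrist")[:,:,::-1];cv2.imwrite("pics/w1.png",im)
g=im.min(2);k=(g>170).astype(np.uint8)
for c in cv2.findContours(k,0,2)[0]:
  if cv2.contourArea(c)>1500:
    b=cv2.boxPoints(cv2.minAreaRect(c.astype(np.float32)));p=ray(m,b,.09)
    print(b.round(0).tolist(),p.mean(0).round(4),[np.linalg.norm(p[i]-p[i-1]).round(4) for i in range(4)],np.degrees(np.arctan2(*(p[1]-p[0])[1::-1])).round(1))
```

```text
[[428.0, 192.0], [504.0, 188.0], [506.0, 222.0], [430.0, 226.0]] [ 0.5529 -0.2831  0.09  ] [np.float64(0.0418), np.float64(0.0868), np.float64(0.0422), np.float64(0.0896)] -98.8
```

View pics/w1.png

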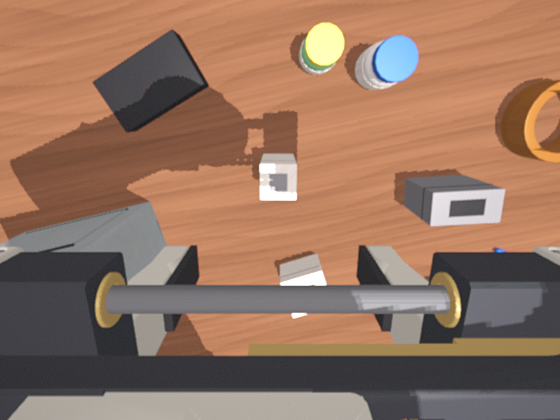

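Run:
```python
from h import *
m=camera_model("wrist")
p=ray(m,[(260,200),(297,200),(296,167),(261,167)],.09);print(p.round(4),p.mean(0))
print([np.linalg.norm(p[i]-p[i-1]).round(4) for i in range(4)],np.degrees(np.arctan2(*(p[1]-p[0])[1::-1])))
```

```text
[[ 0.6128 -0.05    0.09  ]
 [ 0.6039 -0.0921  0.09  ]
 [ 0.6422 -0.0983  0.09  ]
 [ 0.6503 -0.0597  0.09  ]] [ 0.62730841 -0.07502791  0.09      ]
[np.float64(0.0387), np.float64(0.0431), np.float64(0.0387), np.float64(0.0395)] -101.9129956494954
```

The wrist view shows the slim carton at about (278,183), square to the jaws. It agrees with the top view to within 3 mm, so I descend.

Emit:
drive_tool(increments=[[[1,0,0,0.2,0],[1,0,0,0.4,0],[1,0,0,0.6,0],[1,0,0,0.8,0],[1,0,0,0.97,0]]])

```text
time_s: 3.9
tcp_pos: [0.6271, -0.0712, 0.1791]
eef_rot: [180.0, 0.1, -12.0]
contact_force: [0.1, 0.7, 1.4]
gripper_width: 0.0877
gripper_force: 0.0
```

Emit:
drive_tool(increments=[[[1,0,0,0.25,0],[1,0,0,0.5,0],[1,0,0,0.75,0],[1,0,0,0.9,0],[1,0,0,0.97,0]]])

```text
time_s: 4.53
tcp_pos: [0.6277, -0.0708, 0.0635]
eef_rot: [180.0, 0.1, -12.0]
contact_force: [0.6, 0.0, -0.3]
gripper_width: 0.0875
gripper_force: 0.0
```

Emit:
drive_tool(increments=[[[-0.1,0,0,0,0],[-0.2,0,0,0,0],[-0.3,0,0,0,0],[-0.4,0,0,0,0],[-0.5,0,0,0,0]]], squeeze=20)

```text
time_s: 5.15
tcp_pos: [0.6286, -0.0704, 0.0651]
eef_rot: [180.0, -0.0, -12.0]
contact_force: [0.4, -1.4, 0.9]
gripper_width: 0.0429
gripper_force: 1.0
```

Emit:
drive_tool(increments=[[[-0.5,0,0,0,0],[-0.5,0,0,0,0],[-0.5,0,0,0,0],[-0.5,0,0,0,0]]])

```text
time_s: 5.65
tcp_pos: [0.6286, -0.0704, 0.0651]
eef_rot: [180.0, -0.0, -12.0]
contact_force: [-0.5, -1.5, 5.1]
gripper_width: 0.042
gripper_force: 19.9
```

Emit:
drive_tool(increments=[[[-0.5,0,0,-0.1,0],[-0.5,0,0,-0.3,0],[-0.5,0,0,-0.55,0],[-0.5,0,0,-0.8,0],[-0.5,0,0,-1,0]]])

```text
time_s: 6.28
tcp_pos: [0.6285, -0.0699, 0.1861]
eef_rot: [-180.0, -0.0, -12.0]
contact_force: [-0.1, 1.0, -2.8]
gripper_width: 0.0418
gripper_force: 19.9
```

Emit:
drive_tool(increments=[[[-0.5,0,0,-0.25,0],[-0.5,0,0,-0.5,0],[-0.5,0,0,-0.75,0],[-0.5,0,0,-0.92,0],[-0.5,0,0,-1,0]]])

```text
time_s: 6.9
tcp_pos: [0.6286, -0.07, 0.306]
eef_rot: [-179.9, -0.1, -12.0]
contact_force: [0.5, -0.2, -3.5]
gripper_width: 0.0423
gripper_force: 19.9
```

Emit:
drive_tool(increments=[[[-0.5,-0.06,-0.11,0,0],[-0.5,-0.15,-0.26,0,0],[-0.5,-0.24,-0.42,0,0],[-0.5,-0.33,-0.58,0,0],[-0.5,-0.415,-0.73,0,0]]])

```text
time_s: 7.52
tcp_pos: [0.5969, 0.0275, 0.304]
eef_rot: [180.0, 0.1, -11.9]
contact_force: [-0.4, -0.0, -3.0]
gripper_width: 0.0421
gripper_force: 19.9
```

Emit:
drive_tool(increments=[[[-0.5,-0.09,-0.15,0,0],[-0.5,-0.18,-0.3,0,0],[-0.5,-0.26,-0.45,0,0],[-0.5,-0.34,-0.6,0,0],[-0.5,-0.415,-0.73,0,0]]])

```text
time_s: 8.15
tcp_pos: [0.5671, 0.1231, 0.3047]
eef_rot: [-180.0, 0.0, -12.0]
contact_force: [0.5, -0.6, -3.0]
gripper_width: 0.0421
gripper_force: 19.9
```

Emit:
drive_tool(increments=[[[-0.5,-0.09,-0.15,0,-0.008],[-0.5,-0.18,-0.3,0,-0.016],[-0.5,-0.26,-0.45,0,-0.024],[-0.5,-0.34,-0.6,0,-0.031],[-0.5,-0.415,-0.73,0,-0.0383]]])

```text
time_s: 8.78
tcp_pos: [0.5366, 0.2192, 0.3047]
eef_rot: [180.0, 0.0, 2.0]
contact_force: [0.6, -0.8, -1.8]
gripper_width: 0.0423
gripper_force: 19.9
```

Run:
```python
from h import *
s=r.get_state();print(s["tcp_pos"],s["eef_rot"],s["gripper_width"])
im=capture("side");cv2.imwrite("pics/s2.png",im[:,:,::-1])
```

```text
[0.53657608 0.21915477 0.30470351] [1.79996479e+02 3.20800386e-03 1.99222944e+00] 0.042282062716605937
```

View pics/s2.png

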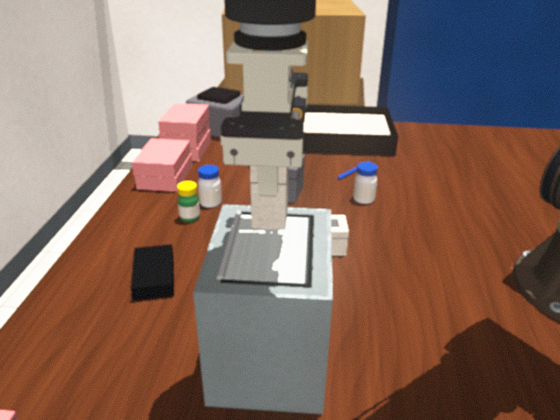

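The carton hangs upright over the mouth, with its foot near (270,225). I lower it gently.

Emit:
drive_tool(increments=[[[-0.5,0,0,0.1,0],[-0.5,0,0,0.2,0],[-0.5,0,0,0.3,0],[-0.5,0,0,0.4,0],[-0.5,0,0,0.5,0]]])

```text
time_s: 9.45
tcp_pos: [0.5372, 0.2176, 0.2442]
eef_rot: [-180.0, -0.0, 1.8]
contact_force: [-0.4, -0.2, -1.3]
gripper_width: 0.0419
gripper_force: 20.0
```

Emit:
drive_tool(increments=[[[-0.5,0,0,0.06,0],[-0.5,0,0,0.12,0],[-0.5,0,0,0.18,0],[-0.5,0,0,0.24,0],[-0.5,0,0,0.3,0]]])

```text
time_s: 10.07
tcp_pos: [0.5369, 0.2178, 0.2083]
eef_rot: [-180.0, 0.0, 1.8]
contact_force: [-0.7, -0.1, -1.0]
gripper_width: 0.042
gripper_force: 20.0
```

Emit:
drive_tool(increments=[[[-0.5,0,0,0.06,0],[-0.5,0,0,0.12,0],[-0.5,0,0,0.18,0],[-0.5,0,0,0.25,0],[-0.5,0,0,0.25,0]]])

```text
time_s: 10.7
tcp_pos: [0.5364, 0.2175, 0.1777]
eef_rot: [179.9, 0.1, 1.8]
contact_force: [-1.2, 0.3, -2.2]
gripper_width: 0.0419
gripper_force: 20.0
```

Run:
```python
from h import *
im=capture("side");cv2.imwrite("pics/s3.png",cv2.resize(im[100:300,180:380,::-1],None,fx=3,fy=3))
```

```text
(no output)
```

View pics/s3.png

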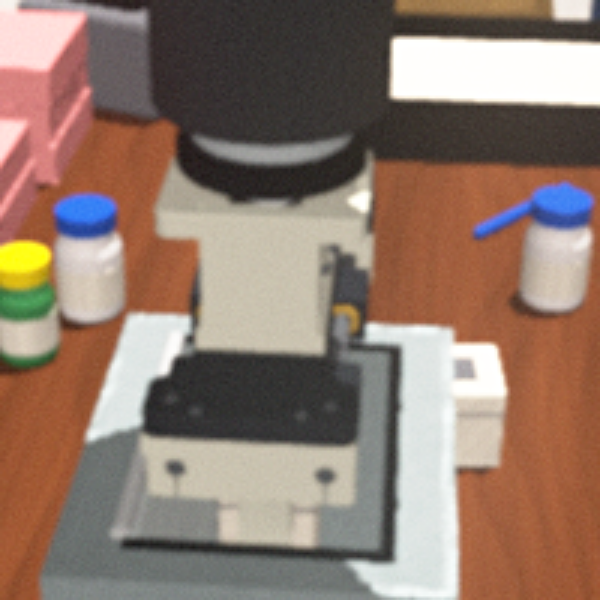

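The fingers are in the mouth, clear of the frame, with the flap pushed down. The carton's foot is about 88 mm below the mouth, so I release it and withdraw.

Emit:
drive_tool(increments=[[[0.5,0,0,0,0],[0.5,0,0,0,0],[0.5,0,0,0,0],[0.5,0,0,0,0],[0.5,0,0,0,0]]])

```text
time_s: 11.38
tcp_pos: [0.5371, 0.2179, 0.179]
eef_rot: [-180.0, -0.0, 1.8]
contact_force: [-0.4, 0.3, 1.1]
gripper_width: 0.0658
gripper_force: 0.5
```

Emit:
drive_tool(increments=[[[0.5,0,0,-0.15,0],[0.5,0,0,-0.35,0],[0.5,0,0,-0.55,0],[0.5,0,0,-0.8,0],[0.5,0,0,-1,0]]])

```text
time_s: 12.0
tcp_pos: [0.5371, 0.2179, 0.3]
eef_rot: [-180.0, -0.0, 1.8]
contact_force: [-0.3, 0.2, -0.2]
gripper_width: 0.0659
gripper_force: 0.0
```

Emit:
drive_tool(increments=[[[0.5,0,0.2,0,0],[0.5,0,0.4,0,0],[0.5,0,0.6,0,0],[0.5,0,0.8,0,0],[0.5,0,1,0,0]]])

```text
time_s: 12.62
tcp_pos: [0.5404, 0.0956, 0.2981]
eef_rot: [180.0, 0.1, 1.8]
contact_force: [-0.4, -0.1, -1.0]
gripper_width: 0.066
gripper_force: 0.0
```

Emit:
drive_tool(increments=[[[0.5,0,0.25,0,0],[0.5,0,0.5,0,0],[0.5,0,0.75,0,0],[0.5,0,1,0,0],[0.5,0,1,0,0]]])

```text
time_s: 13.25
tcp_pos: [0.5438, -0.0249, 0.2982]
eef_rot: [180.0, 0.1, 1.6]
contact_force: [0.4, 0.2, 0.3]
gripper_width: 0.0654
gripper_force: 0.0
```

Run:
```python
from h import *
a=capture("side")[:,:,::-1];b=capture("top")[:,:,::-1]
cv2.imwrite("pics/f.png",np.hstack([cv2.resize(a[170:420,160:380],None,fx=1.8,fy=1.8),cv2.resize(b[120:370,100:320],None,fx=1.8,fy=1.8)]))
```

```text
(no output)
```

View pics/f.png

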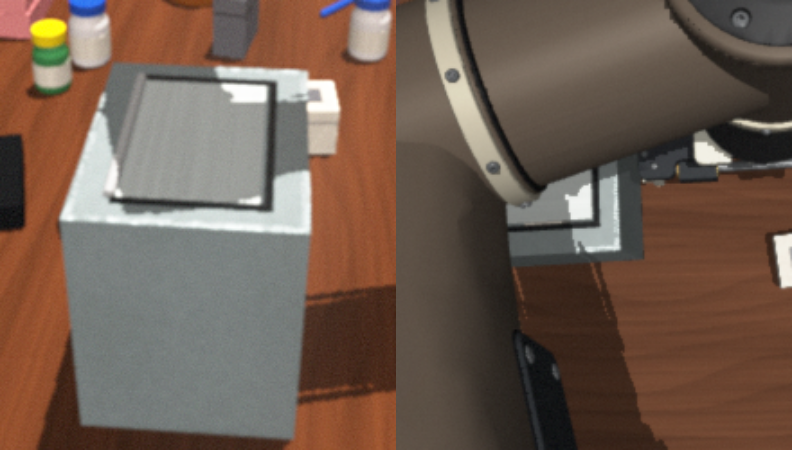

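The flap is shut flush with the box top (left crop, about (195,140)), no carton shows outside the box, the squat carton still stands, and the arm is clear.

```bash
python3 -c "
from plant import job
print(job.close_job())"
```

```text
the job is handed in; nothing more can be done
None
```

The slim carton was lowered past the flap and released inside the drop box; the final pictures show the flap shut and the squat carton still standing, and the job is handed in after about 13 s.

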